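# Calibre check of a dry sausage on the hole gauge

## Robot

A 6-joint arm with a two-finger parallel gripper is mounted at the origin on the work surface. World frame = base frame: x ahead of the robot, y to its left, z up, the work surface at z = 0. Lengths are in mm, angles in degrees, forces in N, time in s.
With the tool pointing down it reaches from about 350 to 1000 mm from the base axis. Payload 7.1 kg.
Tool frame: the origin (TCP) lies on the centre line of the jaws, within the pads' length; the fingertips stand 8 mm ahead of it and the grasp point (between the pads) lies 11 mm behind it; z points along the fingers, y is the direction in which the jaws open and shut (so a half turn about z gives the same grasp; the last joint's range is limited). The gripper opens to 85 mm and grips with 20 to 120 N. Pads are 22 mm wide; open, the fingers measure 114 mm over their backs; the gripper's body (76 mm by 85 mm) begins 54 mm behind the grasp point. The pads swing forward as they close: fully open they stand 13 mm farther back than shut.
Start: joints at [-65.661, 24.242, 93.386, -0, 62.372, -1.089], TCP at [268.374, -564.429, 239.319] pointing down, gripper open.
Joint ranges: [-172.04, 172.04], [-51.8, 120.97], [4.93, 147.93], [-75.15, 255.16], [6.16, 154.13], [-145.62, 145.62]. Speed limits (degrees/s): [136.94, 136.94, 172.46, 180, 180, 180].

## Interface

Orientations are given as a 3x3 rotation matrix whose columns are the frame's x, y, z axes.
In Python, from rig import readout, optics, bot gives the robot as it stands.
- The arm moves only by the tool carry_out, never from a script. Its argument "targets" is a list of rows, each an object of numbers: "dx", "dy", "dz": the shift along the tool's x, y, z in mm; "ax", "ay", "az": the turn, a rotation vector about the tool's x, y, z in rad. A call has 1 to 12 rows; each row is the pose to reach, as a shift and turn from the pose measured when the call began, along the tool's axes at that moment; what a row does not reach only later rows make up. A row lasts 1/8 s, in which the tool goes at most 62.5 mm and 10.7 degrees, less where a joint would pass 70% of its speed; a pose out of reach is approached as far as the arm can. A call with a gripper value outside its range is refused whole. "gripper" is the closure, from 0 (fully open) to 1 (shut), set as the call begins (left out, the last holds). The fingers move at their own pace and stop on an object; the grip force is fixed at half the most. Time passes only in rows, so rows that repeat a pose let the fingers close. It gives the time, the measured TCP pose, the force and the opening at its end, in the units of the state.
- readout.state(): the state, without advancing time (a new reading comes with each control period).
- optics.capture(name): name is "side" or "top"; returns (picture, depth): 384x512x3 uint8, blue, green, red; 384x512 float32, mm along the optical axis (not along the pixel's ray), 0 where there is no reading.
- optics.get_calibration(name): a dict with "K" (3x3 intrinsics, pixels), "rvec" (rotation vector, rad) and "tvec" (3), from world to camera coordinates, as OpenCV has them. Camera axes: x right, y down, z forward; pixel columns grow to the right and rows downward; lengths in mm; the calibration is good to about 2 mm. A picture is of the moment at which its call begins. get_calibration takes no time and is no camera call.
- bot.job_done(): hands the job in, once; it reports no verdict.
The state is a dict: "time_s": time; "qpos": joint angles; "dq": joint speeds; "effort": joint torques, N m; "eef_pos": TCP position; "ee_rot": TCP orientation; "contact_force": force on the tool from outside, world axes, zero at the start; "moment": the same for the moment, N m; "gripper_width": finger opening in mm.
Only numpy, scipy, OpenCV 4.12 (cv2) and the standard library are available. Lean on these libraries where they do the work, as an engineer would, in place of code of your own. Each camera call takes 0.05 s, during which the arm holds its last target. There are 200 camera calls.

## Task

Check the calibre of the medium-thick dry sausage on the metal hole gauge, stepping down from the widest hole: keeping it upright, push it down through the widest hole until its foot is almost on the gauge's base plate and pause there for a moment, lift it out, then push it down through the middle hole, the smallest one it passes. Let go of it there, standing upright on the base plate in the middle hole, and leave the thin and the thick sausage standing.

Things in the scene. Friction and masses are not known exactly. Their poses are not given: they have to be found in the camera images.
- medium: the medium of three dark red dry sausages that stand on end, in a row, in any order, on a white cutting board (12 mm thick): a straight rigid cylinder of 32 mm diameter, 140 mm tall, about 0.12 kg, flat cut ends. Origin: centre of its foot (underside); z up along the sausage
- thin: the thin sausage in the same row: 20 mm diameter, 120 mm tall, easily toppled. Origin: centre of its foot; z up. Neighbours in the row stand about 85 mm apart, centre to centre (70 to 100 mm)
- thick: the thick sausage in the same row: 48 mm diameter, 130 mm tall. Origin: centre of its foot; z up
- gauge: metal hole gauge fixed to the bench, 216 (x) by 100 mm (y). Base plate: top 8 mm above the origin. Above it, on a 6 mm leg at each x end, a plate from 60 to 80 mm above the origin with three upright through holes at y = 0: widest, 64 mm diameter, at x = -60 mm; middle, 46 mm, at x = +14; smallest, 22 mm, at x = +66, too small. Mouths chamfered 3 mm. Origin: centre of the underside; z up

How it is judged:
By the outcome, as a careful person would: the job done as asked, in the order asked, and still so for the second after the job is handed in, with the robot touching nothing.
It also fails if it takes over 48 s, if anything falls off the work surface, if the arm or the gripper's body presses on something with over 40 N, if the wrist force passes 120 N, or if a joint passes its speed limit or range.

## Working session

There is one attempt and no reset: what is moved stays moved. The work goes in short steps, Python scripts to look and compute and a tool call to move; the robot and the scene stay as the last step left them, time stands still between calls to the robot, and variables do not carry over. Pictures are saved under pics/ and viewed, about 8 in all and at most 12, crops included, and the job is handed in when it is done.

Besides the shell and the picture viewer there is one more tool, called after ">>>" in YAML: its name, and indented under it one key for each argument. carry_out: Moves the arm, as the interface text tells. Its arguments: {"type":"object","properties":{"targets":{"type":"array"},"gripper":{"type":"number"}},"required":["targets"]}

```bash
mkdir -p pics; cat > h.py <<'E'
import numpy as np, cv2
from rig import readout, optics, bot
def cloud(name):
    p,d=optics.capture(name); c=optics.get_calibration(name)
    K=np.array(c["K"],float);R=cv2.Rodrigues(np.array(c["rvec"],float))[0];t=np.array(c["tvec"],float).ravel()
    v,u=np.indices(d.shape); 
    P=np.stack([(u-K[0,2])/K[0,0]*d,(v-K[1,2])/K[1,1]*d,d],-1)
    W=(P-t)@R; W[d==0]=np.nan
    return p,W,-R.T@t
E
python3 - <<'E'
from h import *
s=readout.state(); print(s)
for n in("top","side"):
    p,W,c=cloud(n); cv2.imwrite(f"pics/{n}0.png",p); np.save(f"/tmp/{n}.npy",W); print(n,c)
E
```

```text
{'time_s': 0.0, 'qpos': array([-6.56597498e+01,  2.42843519e+01,  9.34319454e+01, -2.08048002e-03,
        6.23706924e+01, -1.09025816e+00]), 'dq': array([ 0.06780176, -0.04200265, -0.00261931, -0.18682112, -0.0514764 ,
        0.0371788 ]), 'effort': array([ 6.03422541e-04, -5.57381344e+01, -2.81736445e+01,  6.02208365e-05,
        7.36289425e-03, -3.00898058e-06]), 'eef_pos': array([ 268.1652989 , -563.9597884 ,  238.54301675]), 'ee_rot': array([[ 9.03099526e-01,  4.29430806e-01, -6.55067172e-04],
       [ 4.29431305e-01, -9.03098487e-01,  1.37004520e-03],
       [-3.25055789e-06, -1.51859352e-03, -9.99998847e-01]]), 'contact_force': array([ 0.14328247,  0.03722415, -0.3583258 ]), 'moment': array([0.00974917, 0.01790932, 0.0072121 ]), 'gripper_width': 85.64544496939271}
top [445.53502888  11.26014901 980.34251023]
side [214.28551235 540.53310346 717.07012573]
```

View pics/top0.png

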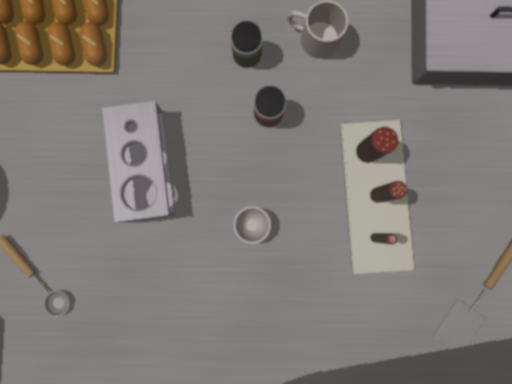

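View pics/side0.png

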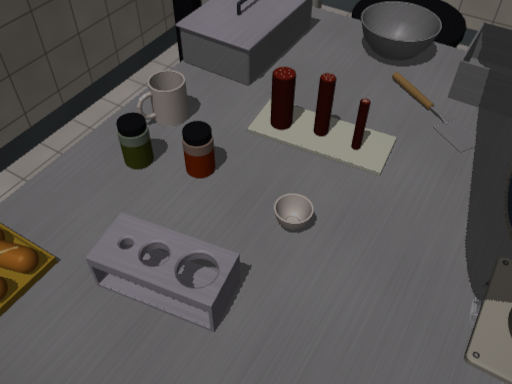

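The top view shows the sausage tops: thick at (384,140), medium at (398,190) and thin at (392,239). The gauge's holes are small (131,126), middle (134,154) and wide (139,193), and jars and a bowl stand between the two. Next I measure.

```bash
cat > meas.py <<'E'
from h import *
from scipy.optimize import least_squares
def top_xy(W,px,z,r,tol=6):
    u,v=px; S=W[v-25:v+26,u-25:u+26].reshape(-1,3)
    S=S[np.abs(S[:,2]-z)<tol]; 
    (c,rr)=cv2.minEnclosingCircle(S[:,:2].astype(np.float32)); return np.array(c),rr,len(S),np.median(S[:,2])
def gauge(W,box):
    u0,u1,v0,v1=box; S=W[v0:v1,u0:u1].reshape(-1,3); S=S[np.abs(S[:,2]-80)<7]
    return cv2.minAreaRect(S[:,:2].astype(np.float32)),np.median(S[:,2]),len(S)
if __name__=="__main__":
    W=np.load("/tmp/top.npy")
    for n,px,z,r in(("thick",(384,140),142,24),("medium",(398,190),152,16),("thin",(392,239),132,10)): print(n,top_xy(W,px,z,r))
    print(gauge(W,(90,190,90,230)))
    for n,(u,v) in dict(small=(131,126),mid=(134,154),wide=(139,193),bowl=(253,225),jarR=(270,100),jarG=(247,35),mug=(325,15)).items(): print(n,W[v,u].round(), "max z near",np.nanmax(W[max(v-15,0):v+15,u-15:u+15,2]).round())
    W2=np.load("/tmp/side.npy")
    for n,px,z,r in(("thick",(284,75),142,24),("medium",(327,78),152,16),("thin",(365,101),132,10)): print(n,top_xy(W2,px,z,r))
    print(gauge(W2,(80,250,210,330)))
E
python3 meas.py
```

```text
thick (array([ 601.50244141, -215.59700012]), 24.098430633544922, 601, np.float64(142.43610625810663))
medium (array([ 515.06951904, -235.32165527]), 16.130207061767578, 284, np.float64(152.29367811039273))
thin (array([ 430.78610229, -229.86178589]), 10.031180381774902, 107, np.float64(132.60448481941626))
(((565.1331176757812, 231.35757446289062), (216.16233825683594, 101.41983795166016), 8.82426643371582), np.float64(79.45144294723688), 4775)
small [645. 259.   9.] max z near 84.0
mid [588. 251.   9.] max z near 85.0
wide [510. 238.   6.] max z near 83.0
bowl [451.   9.   6.] max z near 49.0
jarR [nan nan nan] max z near 108.0
jarG [800.  27. 103.] max z near 107.0
mug [ 869. -126.   41.] max z near 99.0
thick (array([ 601.39465332, -212.15005493]), 25.620162963867188, 309, np.float64(142.11105427848733))
medium (array([ 514.61602783, -232.47518921]), 18.289722442626953, 156, np.float64(152.08189309194216))
thin (array([ 430.07397461, -227.2361145 ]), 10.717256546020508, 73, np.float64(131.26310233038006))
(((564.1029663085938, 233.64450073242188), (217.56082153320312, 102.61640930175781), 8.7593355178833), np.float64(79.87741023450008), 6116)
```

The measured heights, radii and plate size match the given values. Medium stands at about (515,-234), the gauge centre is at about (565,232) with a yaw of 8.8°. That puts the wide hole at about (505,222) and the middle one at about (578,234). Next I go above the medium with the jaws along world y.

```bash
cat > go.py <<'E'
import sys
from h import *
def go(x,y,z,s=None):
    s=s or readout.state(); R=np.array(s["ee_rot"])
    Rt=np.diag([1.,-1,-1])
    d=R.T@(np.array([x,y,z])-s["eef_pos"]); a=cv2.Rodrigues(R.T@Rt)[0].ravel()
    print("d",d.round(1),"a",a.round(4),"t",round(s["time_s"],2),"pos",np.round(s["eef_pos"],1),"F",np.round(s["contact_force"],1),"w",round(s["gripper_width"],1),"q6",s["qpos"][5].round(1))
if __name__=="__main__": go(*map(float,sys.argv[1:4]))
E
python3 go.py 515 -234 220
```

```text
d [ 364.6 -192.    18.9] a [-1.400e-03  3.000e-04  4.438e-01] t 0.1 pos [ 268.2 -564.   238.6] F [-0.  -0.2  0.3] w 85.3 q6 -1.1
```

>>> carry_out:
  targets:
    - {"dx":40,"dy":-21,"dz":0,"az":0.05}
    - {"dx":80,"dy":-42,"dz":0,"az":0.1}
    - {"dx":120,"dy":-63,"dz":0,"az":0.15}
    - {"dx":160,"dy":-84,"dz":0,"az":0.2}
    - {"dx":200,"dy":-105,"dz":0,"az":0.25}
    - {"dx":240,"dy":-126,"dz":0,"az":0.3}
    - {"dx":280,"dy":-147,"dz":0,"az":0.35}
    - {"dx":320,"dy":-168,"dz":0,"az":0.4}
    - {"dx":350,"dy":-184,"dz":5,"ax":-0.001,"az":0.444}
    - {"dx":364.6,"dy":-192,"dz":10,"ax":-0.001,"az":0.444}
    - {"dx":364.6,"dy":-192,"dz":19,"ax":-0.001,"az":0.444}
    - {"dx":364.6,"dy":-192,"dz":19,"ax":-0.001,"az":0.444}
  gripper: 0

```text
validation failed for argument at $.ta...
```

```bash
python3 go.py 515 -234 106
python3 -c "
from h import *
p,W,c=cloud('side'); cv2.imwrite('pics/s1.png',cv2.resize(p[20:220,200:460],None,fx=3,fy=3))"
```

```text
d [ 364.6 -191.9  132.9] a [-1.400e-03  3.000e-04  4.438e-01] t 0.1 pos [ 268.2 -564.   238.6] F [-0.  -0.2  0.3] w 85.3 q6 -1.1
```

View pics/s1.png

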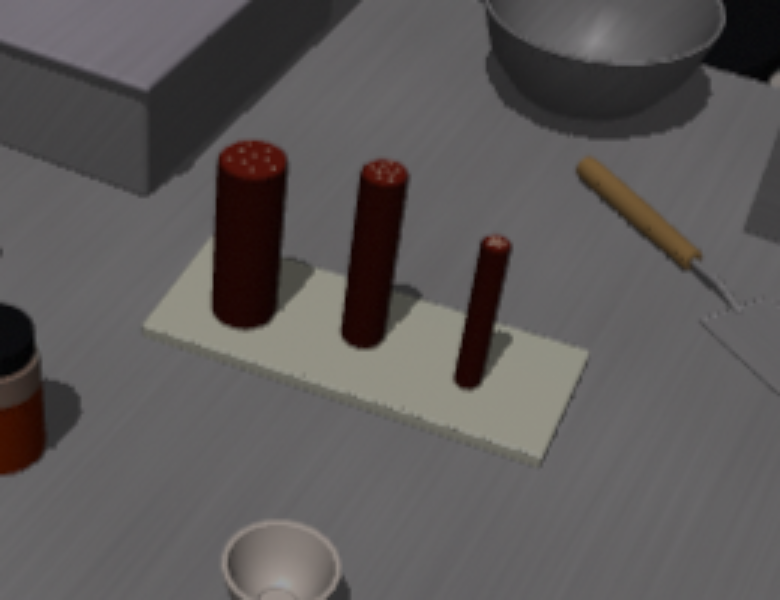

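The call was refused and the arm hasn't moved: the crop shows no gripper, and all three sausages are upright. I'll retry with all six keys in each row.

>>> carry_out:
  targets:
    - {"dx":40,"dy":-21,"dz":0,"ax":0,"ay":0,"az":0.05}
    - {"dx":80,"dy":-42,"dz":0,"ax":0,"ay":0,"az":0.1}
    - {"dx":120,"dy":-63,"dz":0,"ax":0,"ay":0,"az":0.15}
    - {"dx":160,"dy":-84,"dz":0,"ax":0,"ay":0,"az":0.2}
    - {"dx":200,"dy":-105,"dz":0,"ax":0,"ay":0,"az":0.25}
    - {"dx":240,"dy":-126,"dz":0,"ax":0,"ay":0,"az":0.3}
    - {"dx":280,"dy":-147,"dz":0,"ax":0,"ay":0,"az":0.35}
    - {"dx":320,"dy":-168,"dz":0,"ax":0,"ay":0,"az":0.4}
    - {"dx":350,"dy":-184,"dz":5,"ax":-0.001,"ay":0,"az":0.444}
    - {"dx":364.6,"dy":-192,"dz":10,"ax":-0.001,"ay":0,"az":0.444}
    - {"dx":364.6,"dy":-192,"dz":19,"ax":-0.001,"ay":0,"az":0.444}
    - {"dx":364.6,"dy":-192,"dz":19,"ax":-0.001,"ay":0,"az":0.444}
  gripper: 0

```text
time_s: 1.65
eef_pos: [513.8, -234.6, 218.8]
ee_rot: [[1.0, -0.0, -0.002], [-0.0, -1.0, 0.001], [-0.002, -0.001, -1.0]]
contact_force: [0.5, -0.3, -0.1]
gripper_width: 85.0
```

```bash
python3 go.py 515 -234 106
```

```text
d [  1.4  -0.5 112.8] a [-0.0008  0.0025 -0.0004] t 1.65 pos [ 513.8 -234.6  218.8] F [ 0.5 -0.3 -0.1] w 85.0 q6 64.3
```

>>> carry_out:
  targets:
    - {"dx":1,"dy":-0.5,"dz":25,"ax":0,"ay":0.002,"az":0}
    - {"dx":1,"dy":-0.5,"dz":50,"ax":0,"ay":0.002,"az":0}
    - {"dx":1,"dy":-0.5,"dz":75,"ax":0,"ay":0.002,"az":0}
    - {"dx":1,"dy":-0.5,"dz":95,"ax":0,"ay":0.002,"az":0}
    - {"dx":1,"dy":-0.5,"dz":107,"ax":0,"ay":0.002,"az":0}
    - {"dx":1,"dy":-0.5,"dz":113,"ax":0,"ay":0.002,"az":0}
    - {"dx":1,"dy":-0.5,"dz":113,"ax":0,"ay":0.002,"az":0}
    - {"dx":1,"dy":-0.5,"dz":113,"ax":0,"ay":0.002,"az":0}

```text
time_s: 2.65
eef_pos: [515.0, -234.3, 106.5]
ee_rot: [[1.0, -0.0, 0.001], [-0.0, -1.0, 0.0], [0.001, -0.0, -1.0]]
contact_force: [-0.7, 0.1, 1.1]
gripper_width: 85.1
```

>>> carry_out:
  targets:
    - {"dx":0,"dy":0,"dz":0,"ax":0,"ay":0,"az":0}
    - {"dx":0,"dy":0,"dz":0,"ax":0,"ay":0,"az":0}
    - {"dx":0,"dy":0,"dz":0,"ax":0,"ay":0,"az":0}
    - {"dx":0,"dy":0,"dz":0,"ax":0,"ay":0,"az":0}
    - {"dx":0,"dy":0,"dz":0,"ax":0,"ay":0,"az":0}
    - {"dx":0,"dy":0,"dz":0,"ax":0,"ay":0,"az":0}
    - {"dx":0,"dy":0,"dz":0,"ax":0,"ay":0,"az":0}
    - {"dx":0,"dy":0,"dz":0,"ax":0,"ay":0,"az":0}
  gripper: 1

```text
time_s: 3.65
eef_pos: [515.3, -234.4, 106.9]
ee_rot: [[1.0, -0.0, 0.001], [-0.0, -1.0, 0.0], [0.001, -0.0, -1.0]]
contact_force: [-1.1, 0.5, 6.1]
gripper_width: 31.0
```

```bash
python3 go.py 515 -234 216
```

```text
d [-1.000e-01 -4.000e-01 -1.091e+02] a [-0.     -0.0012 -0.0004] t 3.65 pos [ 515.3 -234.4  106.9] F [-1.1  0.5  6.1] w 31.0 q6 64.3
```

>>> carry_out:
  targets:
    - {"dx":0,"dy":0,"dz":-5,"ax":0,"ay":0,"az":0}
    - {"dx":0,"dy":0,"dz":-15,"ax":0,"ay":0,"az":0}
    - {"dx":0,"dy":0,"dz":-35,"ax":0,"ay":0,"az":0}
    - {"dx":0,"dy":0,"dz":-60,"ax":0,"ay":0,"az":0}
    - {"dx":0,"dy":0,"dz":-85,"ax":0,"ay":0,"az":0}
    - {"dx":0,"dy":0,"dz":-110,"ax":0,"ay":0,"az":0}
    - {"dx":0,"dy":0,"dz":-125,"ax":0,"ay":0,"az":0}
    - {"dx":0,"dy":0,"dz":-125,"ax":0,"ay":0,"az":0}

```text
time_s: 4.65
eef_pos: [515.6, -234.7, 233.0]
ee_rot: [[1.0, -0.0, 0.003], [-0.0, -1.0, -0.001], [0.003, 0.001, -1.0]]
contact_force: [-0.4, 0.7, -1.7]
gripper_width: 30.8
```

```bash
python3 go.py 505 222 232
python3 -c "
from h import *
p,W,c=cloud('side'); cv2.imwrite('pics/s2.png',cv2.resize(p[0:200,200:460],None,fx=3,fy=3))"
```

```text
d [ -10.8 -456.7    0.5] a [ 0.0009 -0.0032 -0.0004] t 4.65 pos [ 515.6 -234.7  233. ] F [-0.4  0.7 -1.7] w 30.8 q6 64.3
```

View pics/s2.png

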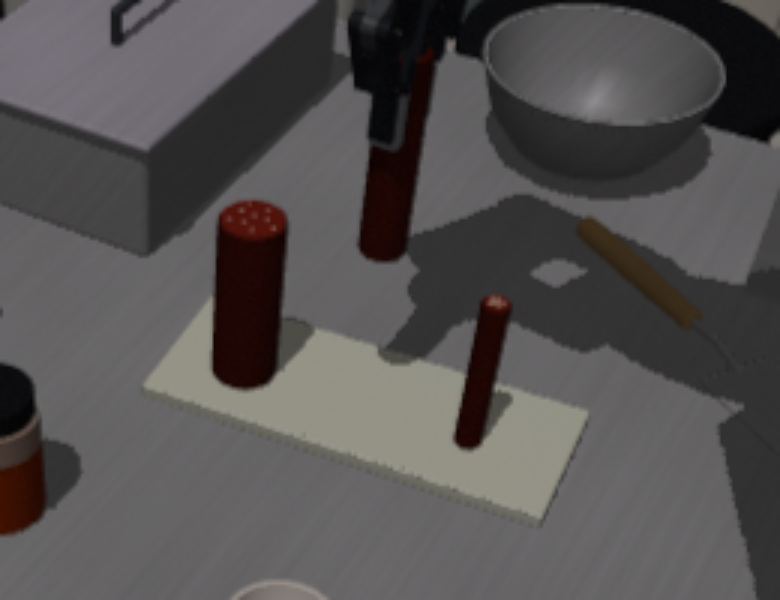

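The medium is held upright, its foot at crop (385,255), and the thick and thin sausages still stand. Now I carry it over the wide hole.

>>> carry_out:
  targets:
    - {"dx":0,"dy":-12,"dz":0,"ax":0,"ay":-0.003,"az":0}
    - {"dx":-1,"dy":-40,"dz":0,"ax":0,"ay":-0.003,"az":0}
    - {"dx":-2,"dy":-85,"dz":0,"ax":0,"ay":-0.003,"az":0}
    - {"dx":-3,"dy":-135,"dz":0,"ax":0,"ay":-0.003,"az":0}
    - {"dx":-4,"dy":-185,"dz":0,"ax":0,"ay":-0.003,"az":0}
    - {"dx":-6,"dy":-235,"dz":0,"ax":0,"ay":-0.003,"az":0}
    - {"dx":-7,"dy":-285,"dz":0,"ax":0,"ay":-0.003,"az":0}
    - {"dx":-8,"dy":-335,"dz":0,"ax":0,"ay":-0.003,"az":0}
    - {"dx":-9,"dy":-385,"dz":0,"ax":0,"ay":-0.003,"az":0}
    - {"dx":-10,"dy":-425,"dz":0,"ax":0,"ay":-0.003,"az":0}
    - {"dx":-11,"dy":-448,"dz":0,"ax":0,"ay":-0.003,"az":0}
    - {"dx":-11,"dy":-457,"dz":0,"ax":0,"ay":-0.003,"az":0}

```text
time_s: 6.2
eef_pos: [503.1, 224.0, 230.8]
ee_rot: [[1.0, 0.002, -0.003], [0.002, -1.0, -0.001], [-0.003, 0.001, -1.0]]
contact_force: [0.2, 0.4, -0.5]
gripper_width: 30.9
```

>>> carry_out:
  targets:
    - {"dx":0,"dy":0,"dz":0,"ax":0,"ay":0,"az":0}
    - {"dx":0,"dy":0,"dz":0,"ax":0,"ay":0,"az":0}

```text
time_s: 6.45
eef_pos: [502.7, 223.2, 230.4]
ee_rot: [[1.0, 0.001, -0.004], [0.001, -1.0, -0.001], [-0.004, 0.001, -1.0]]
contact_force: [0.2, 0.3, -1.7]
gripper_width: 30.7
```

```bash
cat > cyl.py <<'E'
from h import *
from scipy.optimize import least_squares
def cyl(W,p,pos,r=16):
    # dark red points near the tool, below the fingers
    b,g,rd=[p[...,i].astype(float) for i in range(3)]
    S=W[(rd>1.6*g+3)&(rd>1.6*b+3)]; S=S[np.isfinite(S[:,0])]
    S=S[(np.hypot(S[:,0]-pos[0],S[:,1]-pos[1])<40)&(S[:,2]>pos[2]-110)&(S[:,2]<pos[2]+45)]
    def f(q): z=S[:,2]-pos[2]; return np.hypot(S[:,0]-q[0]-q[2]*z,S[:,1]-q[1]-q[3]*z)-r
    q=least_squares(f,[pos[0],pos[1],0,0],loss="soft_l1",f_scale=1.).x
    print("n",len(S),"axis at TCP-z",q[:2].round(1),"slope",q[2:].round(3),"zmin",np.percentile(S[:,2],1).round(1),"rms",np.std(f(q)).round(2),
      "foot",(q[:2]-q[2:]*94).round(1))
E
python3 - <<'E'
from h import *; from cyl import cyl; from go import go
s=readout.state(); go(505,222,232,s)
p,W,c=cloud('side'); cyl(W,p,s["eef_pos"]); cv2.imwrite('pics/s3.png',p)
E
```

```text
d [ 2.3  1.3 -1.7] a [0.0015 0.0043 0.0012] t 6.45 pos [502.7 223.2 230.4] F [ 0.2  0.3 -1.7] w 30.7 q6 112.6
n 1221 axis at TCP-z [502.7 223.9] slope [0.007 0.008] zmin 141.6 rms 1.88 foot [502.  223.1]
```

View pics/s3.png

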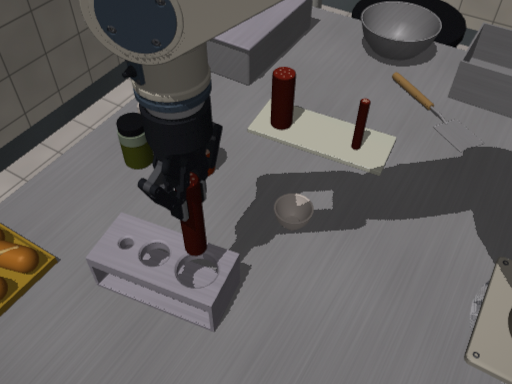

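It shows the sausage upright above the wide hole: foot at (195,250), hole at (198,270). The fit gives a slope under 0.5° and an offset of about 3 mm, within the 16 mm clearance. I'll lower it most of the way and then check.

>>> carry_out:
  targets:
    - {"dx":2,"dy":0.5,"dz":8,"ax":0.001,"ay":0.004,"az":0}
    - {"dx":2,"dy":0.5,"dz":25,"ax":0.001,"ay":0.004,"az":0}
    - {"dx":2,"dy":0.5,"dz":40,"ax":0.001,"ay":0.004,"az":0}
    - {"dx":2,"dy":0.5,"dz":55,"ax":0.001,"ay":0.004,"az":0}
    - {"dx":2,"dy":0.5,"dz":70,"ax":0.001,"ay":0.004,"az":0}
    - {"dx":2,"dy":0.5,"dz":85,"ax":0.001,"ay":0.004,"az":0}
    - {"dx":2,"dy":0.5,"dz":98,"ax":0.001,"ay":0.004,"az":0}
    - {"dx":2,"dy":0.5,"dz":108,"ax":0.001,"ay":0.004,"az":0}
    - {"dx":2,"dy":0.5,"dz":114,"ax":0.001,"ay":0.004,"az":0}
    - {"dx":2,"dy":0.5,"dz":114,"ax":0.001,"ay":0.004,"az":0}

```text
time_s: 7.75
eef_pos: [504.4, 222.5, 116.2]
ee_rot: [[1.0, 0.001, -0.0], [0.001, -1.0, -0.0], [-0.0, 0.0, -1.0]]
contact_force: [-0.8, -0.8, -0.6]
gripper_width: 30.6
```

```bash
python3 go.py 505 222 106.9
```

```text
d [0.6 0.5 9.3] a [0.0005 0.0004 0.0008] t 7.75 pos [504.4 222.5 116.2] F [-0.8 -0.8 -0.6] w 30.6 q6 112.5
```

>>> carry_out:
  targets:
    - {"dx":0,"dy":0,"dz":5,"ax":0,"ay":0,"az":0}
    - {"dx":0,"dy":0,"dz":9,"ax":0,"ay":0,"az":0}
    - {"dx":0,"dy":0,"dz":10,"ax":0,"ay":0,"az":0}
    - {"dx":0,"dy":0,"dz":10,"ax":0,"ay":0,"az":0}
    - {"dx":0,"dy":0,"dz":10,"ax":0,"ay":0,"az":0}
    - {"dx":0,"dy":0,"dz":10,"ax":0,"ay":0,"az":0}
    - {"dx":0,"dy":0,"dz":10,"ax":0,"ay":0,"az":0}
    - {"dx":0,"dy":0,"dz":10,"ax":0,"ay":0,"az":0}
    - {"dx":0,"dy":0,"dz":10,"ax":0,"ay":0,"az":0}
    - {"dx":0,"dy":0,"dz":10,"ax":0,"ay":0,"az":0}

```text
time_s: 9.0
eef_pos: [504.3, 222.4, 106.2]
ee_rot: [[1.0, 0.001, -0.0], [0.001, -1.0, -0.001], [-0.0, 0.001, -1.0]]
contact_force: [0.8, -0.1, -0.8]
gripper_width: 30.9
```

```bash
python3 - <<'E'
from h import *; from go import go
s=readout.state(); go(578,234,225,s)
p,W,c=cloud('side'); cv2.imwrite('pics/s4.png',cv2.resize(p[140:340,80:280],None,fx=3,fy=3))
E
```

```text
d [  73.6  -11.4 -118.8] a [0.0005 0.0005 0.0008] t 9.0 pos [504.3 222.4 106.2] F [ 0.8 -0.1 -0.8] w 30.9 q6 112.5
```

View pics/s4.png

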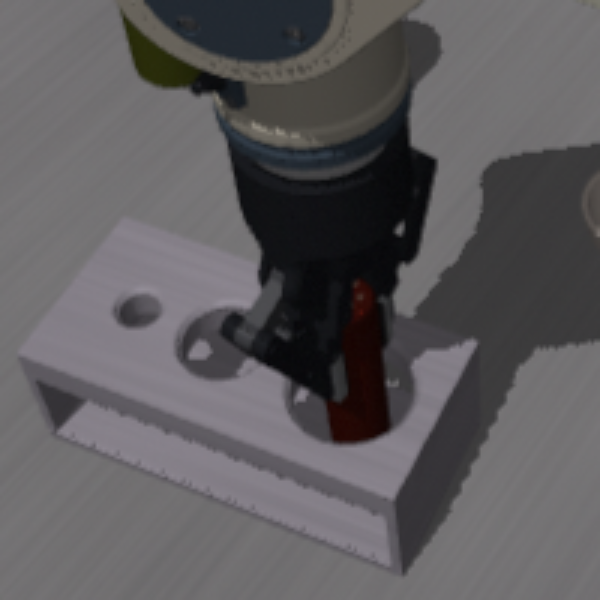

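The crop shows the sausage upright inside the wide hole (crop (360,440)), with forces near zero. Now I lift it out and go above the middle hole.

>>> carry_out:
  targets:
    - {"dx":0,"dy":0,"dz":-8,"ax":0,"ay":0,"az":0}
    - {"dx":0,"dy":0,"dz":-25,"ax":0,"ay":0,"az":0}
    - {"dx":0,"dy":0,"dz":-45,"ax":0,"ay":0,"az":0}
    - {"dx":0,"dy":0,"dz":-65,"ax":0,"ay":0,"az":0}
    - {"dx":0,"dy":0,"dz":-85,"ax":0,"ay":0,"az":0}
    - {"dx":0,"dy":0,"dz":-105,"ax":0,"ay":0,"az":0}
    - {"dx":10,"dy":-2,"dz":-118,"ax":0,"ay":0,"az":0}
    - {"dx":30,"dy":-5,"dz":-120,"ax":0,"ay":0,"az":0}
    - {"dx":50,"dy":-8,"dz":-120,"ax":0,"ay":0,"az":0}
    - {"dx":67,"dy":-11,"dz":-120,"ax":0,"ay":0,"az":0}
    - {"dx":73.5,"dy":-11.5,"dz":-120,"ax":0,"ay":0,"az":0}
    - {"dx":73.5,"dy":-11.5,"dz":-120,"ax":0,"ay":0,"az":0}

```text
time_s: 10.55
eef_pos: [578.1, 234.0, 226.2]
ee_rot: [[1.0, 0.001, -0.001], [0.001, -1.0, -0.001], [-0.001, 0.001, -1.0]]
contact_force: [-0.4, -0.7, -1.1]
gripper_width: 30.7
```

```bash
python3 - <<'E'
from h import *; from cyl import cyl; from go import go
s=readout.state(); go(578,234,116,s)
p,W,c=cloud('side'); cyl(W,p,s["eef_pos"]); cv2.imwrite('pics/s5.png',cv2.resize(p[120:320,80:280],None,fx=3,fy=3))
E
```

```text
d [-0.000e+00 -1.000e-01  1.102e+02] a [0.0006 0.0006 0.0006] t 10.55 pos [578.1 234.  226.2] F [-0.4 -0.7 -1.1] w 30.7 q6 110.9
n 1278 axis at TCP-z [578.  234.8] slope [0.004 0.01 ] zmin 137.4 rms 1.04 foot [577.7 233.9]
```

View pics/s5.png

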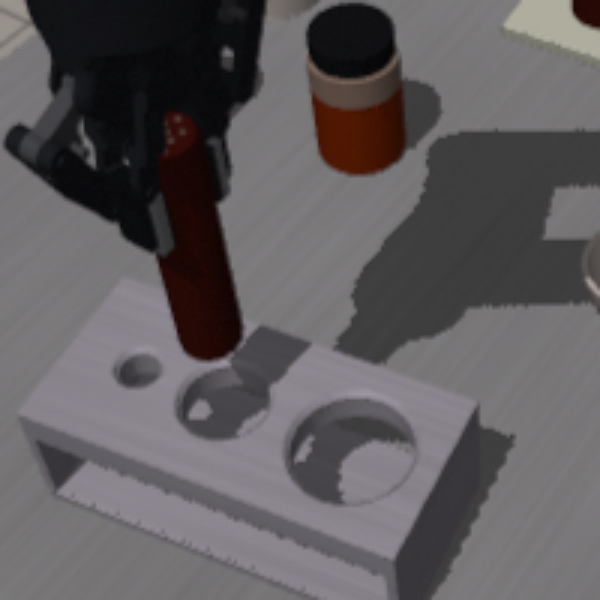

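The sausage is upright over the middle hole (foot crop (210,350), hole (225,400)). Foot is at (577.7,233.9) and the hole at about (578.3,234.6), well within the 7 mm clearance.

>>> carry_out:
  targets:
    - {"dx":0.5,"dy":-0.7,"dz":6,"ax":0,"ay":0,"az":0}
    - {"dx":0.5,"dy":-0.7,"dz":18,"ax":0,"ay":0,"az":0}
    - {"dx":0.5,"dy":-0.7,"dz":30,"ax":0,"ay":0,"az":0}
    - {"dx":0.5,"dy":-0.7,"dz":40,"ax":0,"ay":0,"az":0}
    - {"dx":0.5,"dy":-0.7,"dz":48,"ax":0,"ay":0,"az":0}
    - {"dx":0.5,"dy":-0.7,"dz":56,"ax":0,"ay":0,"az":0}
    - {"dx":0.5,"dy":-0.7,"dz":60,"ax":0,"ay":0,"az":0}
    - {"dx":0.5,"dy":-0.7,"dz":60,"ax":0,"ay":0,"az":0}

```text
time_s: 11.6
eef_pos: [577.9, 234.6, 165.8]
ee_rot: [[1.0, 0.001, -0.001], [0.001, -1.0, -0.001], [-0.001, 0.001, -1.0]]
contact_force: [0.0, 0.3, -0.3]
gripper_width: 30.7
```

>>> carry_out:
  targets:
    - {"dx":0,"dy":0,"dz":6,"ax":0,"ay":0,"az":0}
    - {"dx":0,"dy":0,"dz":16,"ax":0,"ay":0,"az":0}
    - {"dx":0,"dy":0,"dz":27,"ax":0,"ay":0,"az":0}
    - {"dx":0,"dy":0,"dz":38,"ax":0,"ay":0,"az":0}
    - {"dx":0,"dy":0,"dz":47,"ax":0,"ay":0,"az":0}
    - {"dx":0,"dy":0,"dz":54,"ax":0,"ay":0,"az":0}
    - {"dx":0,"dy":0,"dz":58,"ax":0,"ay":0,"az":0}
    - {"dx":0,"dy":0,"dz":58,"ax":0,"ay":0,"az":0}

```text
time_s: 12.6
eef_pos: [577.8, 234.5, 107.6]
ee_rot: [[1.0, 0.001, -0.002], [0.001, -1.0, -0.001], [-0.002, 0.001, -1.0]]
contact_force: [-0.6, -0.4, -1.4]
gripper_width: 31.0
```

```bash
python3 go.py 578.5 234.5 102.9
```

```text
d [ 0.7 -0.   4.7] a [0.0009 0.0017 0.0007] t 12.6 pos [577.8 234.5 107.6] F [-0.6 -0.4 -1.4] w 31.0 q6 111.0
```

Now I lower it in 1 mm steps until the foot touches the plate.

>>> carry_out:
  targets:
    - {"dx":0.3,"dy":0,"dz":1,"ax":0,"ay":0.002,"az":0}
    - {"dx":0.3,"dy":0,"dz":2,"ax":0,"ay":0.002,"az":0}
    - {"dx":0.3,"dy":0,"dz":3,"ax":0,"ay":0.002,"az":0}
    - {"dx":0.3,"dy":0,"dz":4,"ax":0,"ay":0.002,"az":0}
    - {"dx":0.3,"dy":0,"dz":4.6,"ax":0,"ay":0.002,"az":0}
    - {"dx":0.3,"dy":0,"dz":4.6,"ax":0,"ay":0.002,"az":0}

```text
time_s: 13.35
eef_pos: [578.1, 234.5, 103.0]
ee_rot: [[1.0, 0.001, 0.0], [0.001, -1.0, -0.001], [0.0, 0.001, -1.0]]
contact_force: [0.1, -0.6, -1.1]
gripper_width: 31.0
```

>>> carry_out:
  targets:
    - {"dx":0,"dy":0,"dz":0.7,"ax":0,"ay":0,"az":0}
    - {"dx":0,"dy":0,"dz":1.4,"ax":0,"ay":0,"az":0}
    - {"dx":0,"dy":0,"dz":1.4,"ax":0,"ay":0,"az":0}

```text
time_s: 13.72
eef_pos: [578.5, 234.5, 102.9]
ee_rot: [[1.0, 0.001, 0.001], [0.001, -1.0, -0.001], [0.001, 0.001, -1.0]]
contact_force: [-2.3, -1.1, 9.8]
gripper_width: 30.9
```

Contact at 102.9, right where expected, with 10 N. Release now.

>>> carry_out:
  targets:
    - {"dx":0,"dy":0,"dz":-0.5,"ax":0,"ay":0,"az":0}
    - {"dx":0,"dy":0,"dz":-0.5,"ax":0,"ay":0,"az":0}
    - {"dx":0,"dy":0,"dz":-0.5,"ax":0,"ay":0,"az":0}
    - {"dx":0,"dy":0,"dz":-0.5,"ax":0,"ay":0,"az":0}
    - {"dx":0,"dy":0,"dz":-0.5,"ax":0,"ay":0,"az":0}
    - {"dx":0,"dy":0,"dz":-0.5,"ax":0,"ay":0,"az":0}
    - {"dx":0,"dy":0,"dz":-0.5,"ax":0,"ay":0,"az":0}
    - {"dx":0,"dy":0,"dz":-0.5,"ax":0,"ay":0,"az":0}
  gripper: 0

```text
time_s: 14.72
eef_pos: [578.5, 234.5, 103.4]
ee_rot: [[1.0, 0.001, 0.001], [0.001, -1.0, -0.001], [0.001, 0.001, -1.0]]
contact_force: [-0.9, 0.1, 0.4]
gripper_width: 84.8
```

>>> carry_out:
  targets:
    - {"dx":0,"dy":0,"dz":-8,"ax":0,"ay":0,"az":0}
    - {"dx":0,"dy":0,"dz":-25,"ax":0,"ay":0,"az":0}
    - {"dx":0,"dy":0,"dz":-50,"ax":0,"ay":0,"az":0}
    - {"dx":0,"dy":0,"dz":-75,"ax":0,"ay":0,"az":0}
    - {"dx":0,"dy":0,"dz":-100,"ax":0,"ay":0,"az":0}
    - {"dx":0,"dy":0,"dz":-125,"ax":0,"ay":0,"az":0}
    - {"dx":0,"dy":60,"dz":-145,"ax":0,"ay":0,"az":0}
    - {"dx":0,"dy":110,"dz":-145,"ax":0,"ay":0,"az":0}
    - {"dx":0,"dy":160,"dz":-145,"ax":0,"ay":0,"az":0}
    - {"dx":0,"dy":190,"dz":-145,"ax":0,"ay":0,"az":0}
    - {"dx":0,"dy":190,"dz":-145,"ax":0,"ay":0,"az":0}

```text
time_s: 16.1
eef_pos: [578.6, 42.8, 250.0]
ee_rot: [[1.0, -0.002, 0.003], [-0.002, -1.0, -0.001], [0.003, 0.001, -1.0]]
contact_force: [-0.3, -0.3, 0.5]
gripper_width: 85.7
```

```bash
python3 - <<'E'
from h import *; from cyl import cyl; from meas import top_xy
s=readout.state(); print(s["time_s"],s["eef_pos"],s["gripper_width"],s["contact_force"])
p,W,c=cloud('side'); cyl(W,p,np.array([578.3,234.5,103])); cv2.imwrite('pics/s6.png',p)
S=W[(abs(W[...,0]-578)<25)&(abs(W[...,1]-234)<25)]; print("top z",np.nanpercentile(S[:,2],99))
E
```

```text
16.1 [578.64437369  42.83415245 249.98573188] 85.66503219366743 [-0.27371804 -0.26229843  0.47661551]
n 710 axis at TCP-z [578.5 234.6] slope [0.004 0.002] zmin 67.8 rms 1.77 foot [578.2 234.4]
top z 150.12791965073458
```

View pics/s6.png

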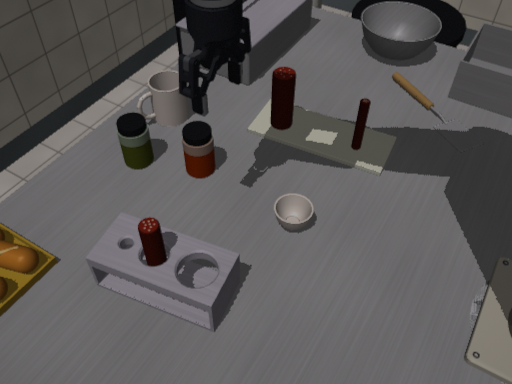

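The medium stands upright in the middle hole at (152,245), top at about 149 mm (148 expected). The thick (283,100) and thin (360,125) sausages still stand, and the arm is clear. Handing in.

```bash
python3 -c "
from rig import bot
print(bot.job_done())"
```

```text
the job is handed in; nothing more can be done
None
```

I pushed the medium sausage down the widest hole to about 3–4 mm above the base plate and held it there for about 1 s. I then lifted it out, lowered it through the middle hole onto the base plate, let go, and handed the job in at about 16 s.

- **Medium sausage:** in the last picture it stands upright in the middle hole, tilted less than 0.5°. Its foot is at about (578, 234) and its top at about 150 mm, against 148 expected, which is within the calibration error.
- **The rest:** the thick and thin sausages are still standing, and the open gripper is well clear of everything.
- **Forces:** the highest force I read was about 10 N, when the foot touched the base plate.
- **Disagreements:** the first move call was refused and moved nothing; it went through once every row gave all six numbers. The two cameras placed the gauge about 2 mm apart, well inside the clearance of the holes.

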